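# Pack the bottle order into the colour-ringed tray

### The arm

A 6-joint arm with a two-finger parallel gripper is mounted at the origin on the work surface. World frame = base frame: x ahead of the robot, y to its left, z up, the work surface at z = 0. Lengths are in m, angles in rad, forces in N, time in s.
With the tool pointing down it reaches from about 0.35 to 0.925 m from the base axis. Payload 6.4 kg.
Tool frame: the origin (TCP) lies between the finger pads; the fingertips stand 11 mm ahead of it and the grasp point (between the pads) lies 8 mm behind it (arm.finger_overhang is the distance from the TCP to the fingertips, in m); z points along the fingers, y is the line along which they close (so a half turn about z gives the same grasp; the last joint's range is limited). The gripper opens to 85 mm and grips with 20 to 120 N. Pads are 22 mm wide; open, the fingers measure 114 mm over their backs; the gripper's body (76 mm by 85 mm) begins 54 mm behind the grasp point. The pads swing forward as they close: fully open they stand 13 mm farther back than shut.
Start: joints at [-1.37, 0.245, 1.558, -0, 1.339, -0.174], TCP at [0.238, -0.605, 0.242] pointing down, gripper open.
Joint ranges: [-3.13, 3.13], [-1.02, 2.26], [0.13, 2.54], [-0.95, 4.09], [0.21, 2.88], [-2.74, 2.74]. Speed limits (rad/s): [2.57, 2.57, 3.14, 3.14, 3.14, 3.14].

### API

Orientations are given as a unit quaternion [x, y, z, w].
In Python, from plant import arm, status, viewer, workorder, finder gives the robot as it stands. Calls block until the motion is done:
- arm.move_ptp(position, orientation): joint-space move of the TCP to a pose.
- arm.line_to(position, orientation=None, feed=0.15, max_force=None): straight line of the TCP; orientation=None keeps the orientation; feed is the mean speed in m/s. With max_force (N) it stops when the force on the tool has changed by that much, and returns True; else False.
- arm.movej(angles): joint-space move.
- arm.gripper_to(opening, strength=None): opening from 0.0 (shut) to 1.0 (fully open); strength is the grip in N (None keeps the last); returns when the fingers have stopped.
- arm.pause(seconds).
- arm.solve_ik(position, orientation): joint angles nearest the present ones, or None.
- status.state(): the state.
- viewer.capture(name): name is "scene" or "top"; returns the picture (400x640x3 uint8, red, green, blue); there is no depth.
- viewer.camera_params(name): a dict with "mtx" (3x3 intrinsics, pixels), "R" (3x3) and "t" (3): a world point X has camera coordinates R X + t. Camera axes: x right, y down, z forward; pixel columns grow to the right and rows downward; lengths in m; the calibration is good to about 2 mm. A picture is of the moment at which its call begins. camera_params takes no time and is no camera call.
A pose or a line that the arm cannot do raises arm.MotionError and nothing moves.
- workorder.sign_off(): hands the job in; it is judged then, once.
Trained networks look in the newest picture that a camera, given by its name, has taken for a name from the list of things; names that differ only in an ending like _2 or _b are one class to them, and where a whole thing is asked for, a point or a joint stands for the part that bears it (a point fixed in the world has none). Each returns a list of dicts, best first, with "p" (0 to 1); they miss things now and then, are a little off and sometimes report something else, mostly with a low value. They report only what shows in the picture. A call takes as long as a camera call. They do not tell look-alikes from the thing itself.
- finder.search_frame(camera, target): "position" ([x, y, z] in m, in world coordinates, good to about 4 mm: the middle of the surface that is visible of it).
The state is a dict: "time": time; "joint_pos": joint angles; "joint_vel": joint speeds; "effort": joint torques, N m; "tool_pos": TCP position; "tcp_rot": TCP orientation; "force": force on the tool from outside, world axes, zero at the start; "moment": the same for the moment, N m; "finger_gap": opening from 0.0 (shut) to 1.0 (fully open); "finger_force": force on a finger pad.
Only numpy, scipy, OpenCV 4.12 (cv2) and the standard library are available. Lean on these libraries where they do the work, as an engineer would, in place of code of your own. Each camera call takes 0.05 s, during which the arm holds its last target. There are 200 camera calls.

### The job

Pack the order: stand each of the four amber bottles with a red, yellow, green or white cap from the blue mat upright on the floor of the grey tray, inside the ring of the same colour as its cap. The amber bottle with the black cap and the blue glass bottle with the red cap do not belong to it: leave both standing where they are on the mat.

Things in the scene. Friction and masses are not known exactly. Their poses are not given: they have to be found in the camera images.
- bottle_red: Amber (brown) glass bottle with a red cap, standing upright: body 30 mm in diameter, 50 mm high; shoulder to 57 mm; cap 21 mm in diameter up to 75 mm, the total height; about 60 g. Origin: centre of its underside; z along the bottle. Stands on a 3 mm slate-blue mat, 80 mm or more from other bottles (centres); only things under 20 mm high lie between.
- bottle_yellow: Amber (brown) glass bottle with a yellow cap, standing upright: body 30 mm in diameter, 50 mm high; shoulder to 57 mm; cap 21 mm in diameter up to 75 mm, the total height; about 60 g. Origin: centre of its underside; z along the bottle. Stands on a 3 mm slate-blue mat, 80 mm or more from other bottles (centres); only things under 20 mm high lie between.
- bottle_green: Amber (brown) glass bottle with a green cap, standing upright: body 30 mm in diameter, 50 mm high; shoulder to 57 mm; cap 21 mm in diameter up to 75 mm, the total height; about 60 g. Origin: centre of its underside; z along the bottle. Stands on a 3 mm slate-blue mat, 80 mm or more from other bottles (centres); only things under 20 mm high lie between.
- bottle_white: Amber (brown) glass bottle with a white cap, standing upright: body 30 mm in diameter, 50 mm high; shoulder to 57 mm; cap 21 mm in diameter up to 75 mm, the total height; about 60 g. Origin: centre of its underside; z along the bottle. Stands on a 3 mm slate-blue mat, 80 mm or more from other bottles (centres); only things under 20 mm high lie between.
- other_black: Look-alike that does not belong to the order: amber glass bottle with a black cap: body 30 mm in diameter, 50 mm high; shoulder to 57 mm; cap 21 mm in diameter up to 75 mm, the total height; about 60 g. Origin: centre of its underside; z along the bottle. Stands on a 3 mm slate-blue mat, 80 mm or more from other bottles (centres); only things under 20 mm high lie between.
- other_blue: Look-alike that does not belong to the order: dark blue glass bottle with a red cap: body 30 mm in diameter, 50 mm high; shoulder to 57 mm; cap 21 mm in diameter up to 75 mm, the total height; about 60 g. Origin: centre of its underside; z along the bottle. Stands on a 3 mm slate-blue mat, 80 mm or more from other bottles (centres); only things under 20 mm high lie between.
- ring_red: Red ring fixed in the dark grey tray: 58 mm outside, 48 mm inside diameter, 12 mm high. Origin: centre of its underside, on the tray's floor (4 mm above the table), where the bottle's underside comes to stand; z up, x and y along the tray's sides. The fixed open tray is 176 mm square, rim 22 mm above the table; its four rings stand two by two, 76 mm apart, in an order that changes.
- ring_yellow: Yellow ring fixed in the dark grey tray: 58 mm outside, 48 mm inside diameter, 12 mm high. Origin: centre of its underside, on the tray's floor (4 mm above the table), where the bottle's underside comes to stand; z up, x and y along the tray's sides. The fixed open tray is 176 mm square, rim 22 mm above the table; its four rings stand two by two, 76 mm apart, in an order that changes.
- ring_green: Green ring fixed in the dark grey tray: 58 mm outside, 48 mm inside diameter, 12 mm high. Origin: centre of its underside, on the tray's floor (4 mm above the table), where the bottle's underside comes to stand; z up, x and y along the tray's sides. The fixed open tray is 176 mm square, rim 22 mm above the table; its four rings stand two by two, 76 mm apart, in an order that changes.
- ring_white: White ring fixed in the dark grey tray: 58 mm outside, 48 mm inside diameter, 12 mm high. Origin: centre of its underside, on the tray's floor (4 mm above the table), where the bottle's underside comes to stand; z up, x and y along the tray's sides. The fixed open tray is 176 mm square, rim 22 mm above the table; its four rings stand two by two, 76 mm apart, in an order that changes.
There are look-alikes about, which are no part of the job. Of the things that look like the ring_yellow, the largest one is meant.

How it is judged:
By the outcome, as a careful person would: the job done as asked, in the order asked, and still so for the second after the job is handed in, with the robot touching nothing.
It also fails if it takes over 99 s, if anything falls off the work surface, if the arm or the gripper's body presses on something with over 40 N, if the wrist force passes 120 N, or if a joint passes its speed limit or range.

## Working session

There is one attempt and no reset: what is moved stays moved. The work goes in short steps, each a Python script; the robot and the scene stay as the last script left them, time stands still between calls to the robot, and variables do not carry over. Pictures are saved under pics/ and viewed, at most 14 in all, crops included, and the job is handed in when it is done.

```bash
mkdir -p pics; ls; python3 - <<'E'
from plant import arm,status,viewer,finder
import cv2
for n in("scene","top"):
    cv2.imwrite(f"pics/{n}0.png",viewer.capture(n)[:,:,::-1])
    p=viewer.camera_params(n);print(n,p["mtx"].round(1).tolist(),(-p["R"].T@p["t"]).round(3),p["R"][2].round(2))
for n in("scene","top"):
  for t in["bottle_red","bottle_yellow","bottle_green","bottle_white","other_black","other_blue","ring_red","ring_yellow","ring_green","ring_white"]:
    print(n,t,[([round(float(v),3) for v in d["position"]],round(d["p"],2)) for d in finder.search_frame(n,t)])
print(status.state()["time"],status.state()["tcp_rot"])
E
```

```text
pics
scene [[425.8, 0.0, 314.4], [0.0, 425.8, 197.6], [0.0, 0.0, 1.0]] [0.824 0.318 0.748] [-0.38 -0.38 -0.84]
top [[413.4, 0.0, 326.0], [0.0, 413.4, 194.0], [0.0, 0.0, 1.0]] [0.343 0.009 0.9  ] [ 0.19 -0.04 -0.98]
scene bottle_red [([0.464, 0.099, 0.056], 0.71), ([0.574, 0.108, 0.059], 0.56)]
scene bottle_yellow [([0.599, 0.197, 0.061], 0.95)]
scene bottle_green [([0.492, 0.302, 0.056], 0.76)]
scene bottle_white [([0.575, 0.107, 0.057], 0.89)]
scene other_black [([0.484, 0.202, 0.055], 0.61)]
scene other_blue [([0.592, 0.313, 0.057], 0.65), ([0.575, 0.111, 0.059], 0.2)]
scene ring_red [([0.568, -0.206, 0.011], 0.64), ([0.488, 0.203, 0.053], 0.51)]
scene ring_yellow [([0.375, -0.108, 0.007], 0.69), ([0.566, -0.131, 0.016], 0.62), ([0.538, -0.02, 0.009], 0.43)]
scene ring_green [([0.485, -0.136, 0.016], 0.55)]
scene ring_white [([0.492, -0.212, 0.016], 0.65)]
top bottle_red [([0.45, 0.089, 0.06], 0.69)]
top bottle_yellow [([0.586, 0.186, 0.055], 0.52)]
top bottle_green [([0.473, 0.299, 0.055], 0.6), ([0.584, 0.186, 0.057], 0.49)]
top bottle_white [([0.561, 0.101, 0.054], 0.62), ([0.495, -0.216, 0.014], 0.43)]
top other_black [([0.478, 0.198, 0.059], 0.57)]
top other_blue [([0.579, 0.307, 0.054], 0.52)]
top ring_red [([0.568, -0.21, 0.018], 0.72)]
top ring_yellow [([0.541, -0.021, 0.008], 0.41)]
top ring_green []
top ring_white [([0.492, -0.219, 0.014], 0.73), ([0.561, -0.138, 0.013], 0.58), ([0.581, 0.307, 0.054], 0.21)]
1.1 [ 9.82490288e-01  1.86313805e-01 -8.15042256e-06  6.19901290e-06]
```

View pics/scene0.png

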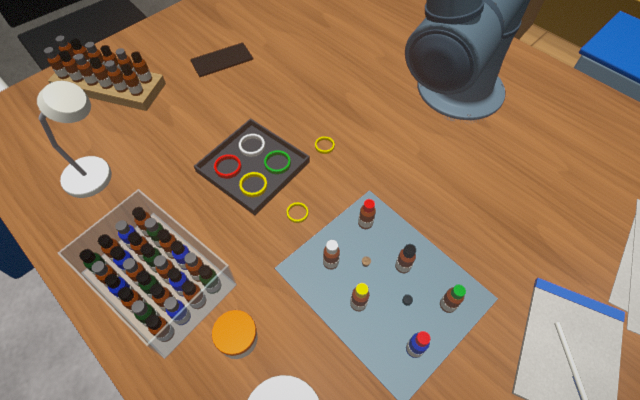

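View pics/top0.png

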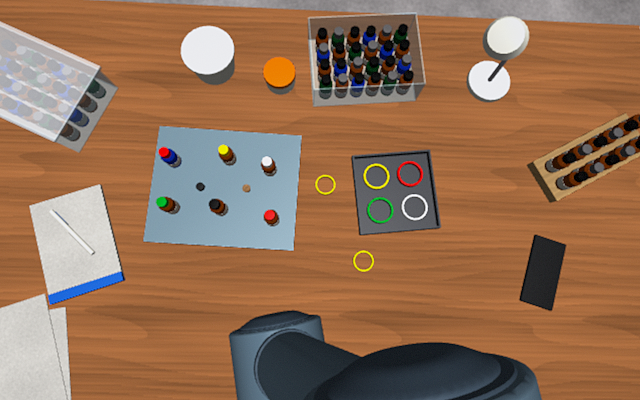

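Scene picture: the mat holds caps red/amber (368,205), white (331,246), yellow (361,290), black (408,251), green (458,292) and red on blue glass (421,340). The tray has rings white (252,145), red (227,166), green (277,161) and yellow (253,183).

What could be confused: red cap (368,205) on amber against (421,340) on blue, so I take the first. Yellow rings at (253,183) in the tray, with loose smaller ones at (325,144) and (297,212), so I take the tray one. The amber bottle with the black cap (408,251) stays. Next I measure from two views and check with one crop.

```bash
cat > h.py <<'E'
import cv2, numpy as np
from plant import viewer
HSV={"red":[((0,120,90),(8,255,255)),((172,120,90),(180,255,255))],"yellow":[((24,120,120),(34,255,255))],
     "green":[((50,120,60),(75,255,255))],"white":[((0,0,150),(180,45,255))]}
def proj(n,X):
    p=viewer.camera_params(n); c=p["R"]@np.asarray(X,float)+p["t"]; u=p["mtx"]@c; return u[:2]/u[2]
def blob(img,col,px,r,hull):
    """centre of the colour blob nearest px (ring: centre of its fitted ellipse) and its size"""
    hsv=cv2.cvtColor(img,cv2.COLOR_RGB2HSV)
    m=sum(cv2.inRange(hsv,*b) for b in HSV[col])
    k=np.zeros_like(m); cv2.circle(k,tuple(int(round(v)) for v in px),r,255,-1); m&=k
    pts=cv2.findNonZero(m)
    if pts is None: return None,0
    if hull:
        e=cv2.fitEllipse(cv2.convexHull(pts)); return np.array(e[0]),e[1]
    n,l,s,c=cv2.connectedComponentsWithStats(m); i=1+np.argmax(s[1:,4]); return c[i],s[i,4]
def tri(px):
    P=[];U=[]
    for n,u in px.items():
        p=viewer.camera_params(n); P.append(p["mtx"]@np.c_[p["R"],p["t"]]); U.append(np.asarray(u,float).reshape(2,1))
    X=cv2.triangulatePoints(P[0],P[1],U[0],U[1])[:,0]; X=X[:3]/X[3]
    return X,[float(np.linalg.norm(proj(n,X)-u)) for n,u in px.items()]
def measure(imgs,col,guess,r,hull):
    px={}; s=[]
    for n,g in guess.items(): px[n],a=blob(imgs[n],col,g,r,hull); s.append(a)
    return (*tri(px),px,s)
E
cat > m.py <<'E'
from h import *
imgs={n:cv2.imread(f"pics/{n}0.png")[:,:,::-1].copy() for n in("scene","top")}
caps={"red":((368,205),(270,215)),"yellow":((361,290),(223,149)),"green":((458,292),(162,203)),"white":((331,246),(266,161))}
rings={"red":((227,166),(410,174)),"yellow":((253,183),(376,176)),"green":((277,161),(379,210)),"white":((252,145),(414,207))}
for k,d,r,h in(("cap",caps,11,False),("ring",rings,17,True)):
    for c,(a,b) in d.items():
        X,e,px,s=measure(imgs,c,dict(scene=a,top=b),r,h)
        print(k,c,X.round(4),"reproj",np.round(e,1),{n:v.round(1).tolist() for n,v in px.items()},np.round(s,1).tolist())
for a,b in(((325,144),(363,261)),((297,212),(325,184))):
    X,e,px,s=measure(imgs,"yellow",dict(scene=a,top=b),14,True);print("loose",X.round(3),np.round(s,1).tolist())
s=imgs["scene"]
c1=cv2.resize(s[185:365,270:510],None,fx=2,fy=2,interpolation=2);c2=cv2.resize(s[115:235,190:350],None,fx=3,fy=3,interpolation=2)[:360,:320*3//2]
# adjacent crops of mat and tray (single picture)
out=np.hstack([cv2.resize(c1,(400,300)),cv2.resize(c2,(400,300))])
cv2.imwrite("pics/crop.png",out[:,:,::-1])
E
python3 m.py
```

```text
cap red [0.4595 0.0921 0.0694] reproj [0.2 0.2] {'scene': [368.5, 205.7], 'top': [269.2, 214.8]} [138, 97]
cap yellow [0.5916 0.1929 0.0748] reproj [0.3 0.3] {'scene': [361.5, 289.0], 'top': [222.9, 149.4]} [128, 81]
cap green [0.4793 0.3072 0.0753] reproj [0.3 0.3] {'scene': [459.0, 290.4], 'top': [161.1, 201.4]} [121, 90]
cap white [0.5693 0.1016 0.0816] reproj [0.7 0.7] {'scene': [331.0, 243.1], 'top': [266.3, 160.6]} [253, 88]
ring red [ 0.5697 -0.2088  0.0116] reproj [0.1 0.1] {'scene': [227.3, 165.8], 'top': [409.7, 173.2]} [[24.3, 27.6], [25.5, 26.5]]
ring yellow [ 0.5611 -0.1332  0.0133] reproj [0.2 0.2] {'scene': [252.6, 183.5], 'top': [375.9, 175.8]} [[24.6, 28.0], [25.4, 26.4]]
ring green [ 0.4854 -0.142   0.0119] reproj [0.1 0.1] {'scene': [276.9, 161.3], 'top': [379.8, 209.8]} [[23.3, 26.2], [26.0, 26.5]]
ring white [ 0.4941 -0.2176  0.0147] reproj [0.2 0.2] {'scene': [251.1, 143.5], 'top': [414.3, 206.7]} [[20.2, 26.1], [25.3, 26.7]]
loose [ 0.375 -0.106  0.007] [[16.8, 19.6], [20.8, 21.2]]
loose [ 0.54  -0.021  0.007] [[20.1, 21.7], [19.8, 20.2]]
```

View pics/crop.png

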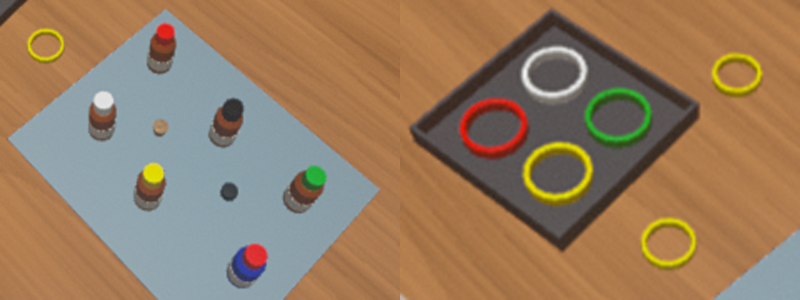

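The crop confirms the choice: amber/red at the top of the mat, blue/red at the bottom. The tray's yellow ring is clearly larger than the two loose ones (about 28 px against 20 px). The ring spacing comes out at 76 mm, ring tops at 12–15 mm and caps at about 70–80 mm, which fits the description. I start with red.

```bash
cat > pp.py <<'E'
from plant import arm,status
import numpy as np
Q=[np.sqrt(.5),np.sqrt(.5),0,0]; UP=.17
BOT={"red":(.4595,.0921),"yellow":(.5916,.1929),"green":(.4793,.3072),"white":(.5693,.1016)}
RING={"red":(.5697,-.2088),"yellow":(.5611,-.1332),"green":(.4854,-.142),"white":(.4941,-.2176)}
def run(c,b=None,r=None):
    b=b or BOT[c]; r=r or RING[c]; t0=status.state()["time"]
    arm.gripper_to(.7)
    arm.move_ptp([*b,UP],Q)
    hit=arm.line_to([*b,.032],max_force=8); print(c,"down hit",hit)
    arm.gripper_to(0,strength=30); s=status.state(); print("gap",round(s["finger_gap"],3),"ff",np.round(s["finger_force"],1))
    arm.line_to([*b,UP]); s=status.state(); print("lifted gap",round(s["finger_gap"],3),"ff",np.round(s["finger_force"],1))
    arm.move_ptp([*r,UP],Q)
    arm.line_to([*r,.042]); hit=arm.line_to([*r,.030],feed=.02,max_force=4)
    s=status.state(); print("set hit",hit,np.round(s["tool_pos"],4),np.round(s["force"],1))
    arm.gripper_to(.7); arm.line_to([*r,UP]); print("t",status.state()["time"]-t0,status.state()["time"])
E
python3 - <<'E'
from pp import *
from plant import viewer; import cv2
run("red"); cv2.imwrite("pics/r1.png",viewer.capture("scene")[100:350,190:510,::-1].repeat(2,0).repeat(2,1))
E
```

```text
red down hit False
gap 0.343 ff 29.5
lifted gap 0.344 ff 29.7
set hit True [ 0.5699 -0.209   0.0339] [-0.1  1.   3.7]
t 9.6417 10.7417
```

View pics/r1.png

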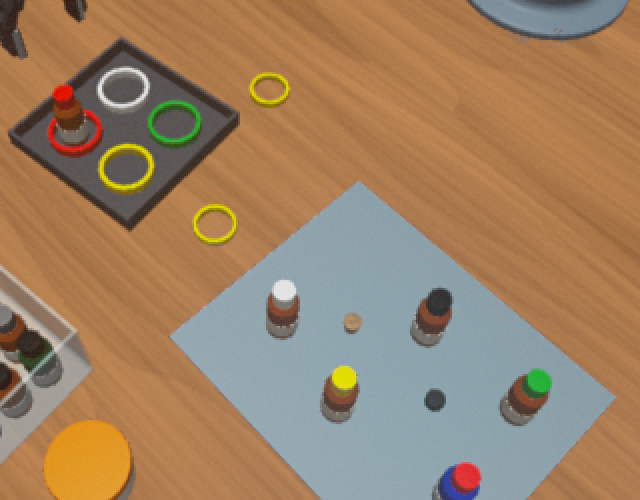

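The red bottle stands upright inside the red ring (crop 70,115), and contact came at the expected height. The other three follow.

```bash
python3 - <<'E'
from pp import *
from plant import viewer; import cv2
for c in("yellow","green","white"): run(c)
arm.move_ptp([.238,-.605,.242],Q)
print(status.state()["time"])
a=viewer.capture("scene")[100:350,190:510];b=viewer.capture("top")[100:270,130:450]
cv2.imwrite("pics/f1.png",a[:,:,::-1].repeat(2,0).repeat(2,1));cv2.imwrite("pics/f2.png",b[:,:,::-1].repeat(2,0).repeat(2,1))
E
```

```text
yellow down hit False
gap 0.346 ff 29.7
lifted gap 0.338 ff 29.6
set hit True [ 0.5612 -0.1334  0.034 ] [-0.6  0.2  4.2]
t 8.3833 19.175
green down hit False
gap 0.34 ff 29.7
lifted gap 0.344 ff 29.6
set hit True [ 0.4856 -0.1422  0.0339] [-0.6  0.3  5. ]
t 8.9417 28.1167
white down hit False
gap 0.339 ff 29.6
lifted gap 0.346 ff 29.7
set hit True [ 0.4942 -0.2178  0.0339] [-1.3  0.9  3.8]
t 7.899999999999999 36.0167
37.7333
```

View pics/f1.png

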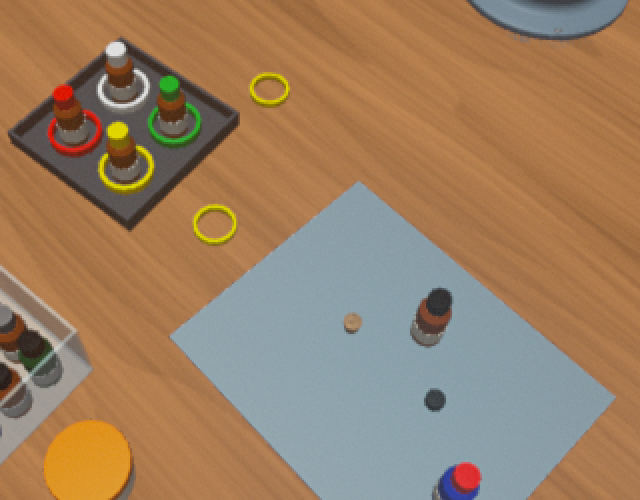

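View pics/f2.png

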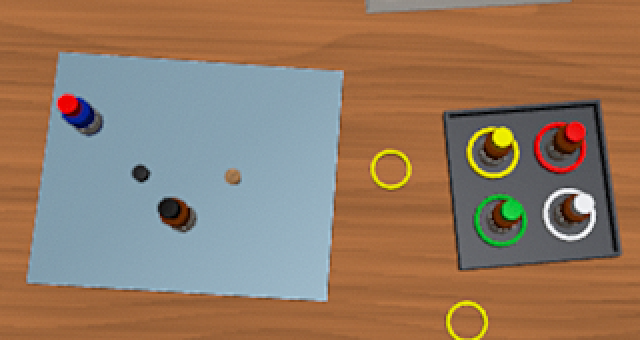

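Both views show all four bottles upright in rings of their own colour (top crop: yellow 493,150; red 560,145; green 500,218; white 570,213). The black-capped and blue bottles are where they were, and the arm is clear.

```bash
python3 -c "
from plant import workorder
print(workorder.sign_off())"
```

```text
the job is handed in; nothing more can be done
None
```

The red, yellow, green and white amber bottles stand upright in their matching rings, the black-capped and blue bottles were left in place, and the job was handed in at about 38 s; the sign-off gave no verdict.

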